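# Close the balance's draught shield and tare

## Task

An empty beaker stands on the pan of the balance and the glass cover on top of the draught shield has been left open. Hook a fingertip behind the blue lip of the cover and draw it forward along its rails until it is fully shut, without slamming it, and only then press the green tare key on the front of the balance right down and let it come up again. Do not grip or lift anything, leave the red power key alone, and leave the beaker and the bottles standing where they are.

Things in the scene. Friction and masses are not known exactly. Their poses are not given: they have to be found in the camera images.
- balance: Laboratory balance, fixed to the bench, white, 350 mm deep (its x), 210 mm wide (y). Origin: centre of its underside on the bench; x points from its front (keys, nearer the robot) to its back, y to its left, z up. Front key deck: x -175 to -70 mm, top 52 mm high, with a tilted display hood up to 76 mm high at x -128 to -78. White rear housing x 98 to 175 mm, 172 mm high.
- shield (a point): Centre of the top of the clear draught shield (balance x 18, y 0 mm), 174 mm above the bench. The shield spans balance x -64 to 98 mm, y -91 to 91 mm; two aluminium rails, 10 mm wide, run along x on its side walls at y -86 and 86 mm over shield and rear housing (tops 186 mm high) and guide the cover.
- pan (a point): Centre of the round steel weighing pan inside the shield, 96 mm across, top face 82 mm above the bench.
- cover (a joint): How far the clear sliding cover on top of the shield stands open, in m: 0 shut (at its front stop), 0.12 fully open (back over the rear housing). It slides along the balance's x, shutting towards the front. Sliding takes about 2 N; it stays where it is left. Pane 158 mm square, its top 182 mm above the bench. It starts 75 to 115 mm open.
- lip (a point): Foot of the blue upright lip across the cover's front edge: 7 mm thick (balance x), 110 mm wide (y), 20 mm high. Point: centre of its underside on the pane, 182 mm above the bench; top 202 mm. Rear face 3.5 mm behind the point. A black strip, 4 mm thick, 14 mm high, faces its front (rules: cover_c1 is the lip, cover_c2 the strip). Cover shut: point at balance x -51.5 mm.
- tare_key (a joint): Travel of the green tare key in m: 0 up, 0.004 fully pressed, sprung (1.5 N to start, 3.5 N at the bottom); pressed straight down.
- tare_key_top (a point): Centre of the top face of the green tare key, 57.5 mm above the bench when up, at the right-hand end of the front deck (balance x -152, y -70 mm). The key is 22 mm (x) by 34 mm (y) and stands 5.5 mm proud of the deck.
- power_key (a joint): Travel of the red power key in m: 0 up, 0.004 pressed. Not to be pressed.
- power_key_top (a point): Centre of the top face of the red power key, same size and height, at the left-hand end of the front deck (balance x -152, y 70 mm).
- beaker: Small glass beaker, loose, 46 mm across, 62 mm high, upright on the pan inside the draught shield, its rim 144 mm above the bench. Origin: centre of its underside.
- dropper: Amber dropper bottle with black cap and rubber bulb, loose, 33 mm across, 103 mm high, standing on the bench beside the balance. Origin: centre of its underside.
- jar: Low amber jar with a white cap, loose, 44 mm across, 60 mm high, standing on the bench beside the balance. Origin: centre of its underside.
- flask: Aluminium bottle with a white cap, loose, 60 mm across, 155 mm high, standing on the bench to the left of the balance. Origin: centre of its underside.

How it is judged:
By the outcome, as a careful person would: the job done as asked, in the order asked, and still so for the second after the job is handed in, with the robot touching nothing.
It also fails if it takes over 40 s, if anything falls off the work surface, if the arm or the gripper's body presses on something with over 40 N, if the wrist force passes 120 N, or if a joint passes its speed limit or range.

## Robot

A 6-joint arm with a two-finger parallel gripper is mounted at the origin on the work surface. World frame = base frame: x ahead of the robot, y to its left, z up, the work surface at z = 0. Lengths are in mm, angles in rad, forces in N, time in s.
With the tool pointing down it reaches from about 350 to 775 mm from the base axis. Payload 7.3 kg.
Tool frame: the origin (TCP) lies between the finger pads; the fingertips stand bot.tips_ahead ahead of it and the grasp point (between the pads) lies 6 mm ahead of it (bot.tips_ahead is the distance from the TCP to the fingertips, in mm); z points along the fingers, y is the line along which they close (so a half turn about z gives the same grasp; the last joint's range is limited). The gripper opens to 92 mm and grips with 3 to 60 N. Pads are 19 mm wide; open, the fingers measure 130 mm over their backs; the gripper's body (75 mm by 190 mm) begins 47 mm behind the grasp point.
Start: joints at [1.108, 0.342, 1.524, -0, 1.275, -0.146], TCP at [163.537, 498.899, 229.941] pointing down, gripper open.
Joint ranges: [-2.53, 2.53], [-0.77, 2.02], [0.04, 2.7], [-1, 4.14], [0.28, 2.66], [-3.11, 3.11]. Speed limits (rad/s): [2.57, 2.57, 3.14, 3.14, 3.14, 3.14].

## Interface

Orientations are given as [roll, pitch, yaw] about the fixed x, y, z axes, in that order (R = Rz(yaw) Ry(pitch) Rx(roll)).
In Python, from plant import bot gives the robot as it stands. The module is installed in compiled form; this text tells all that it offers.
- The arm moves only by the tool step_arm, never from a script. Its argument "targets" is one flat list of numbers, 7 for each row, row after row: the opening, from 0 (shut) to 1 (fully open), then the shift along the tool's x, y, z each as a share of 100 mm, from -1 to 1, then the turn, a rotation vector about the tool's x, y, z each as a share of pi/4 rad, from -1 to 1. A call has 1 to 20 rows; each row is the pose to reach, as a shift and turn from the pose commanded when the call began, along the tool's axes at that moment; what a row does not reach only later rows make up. A row lasts 1/8 s, in which the tool goes at most 62.5 mm and 10.7 degrees, less where a joint would pass 70% of its speed; a pose out of reach is approached as far as the arm can. A call with a number of a shift or a turn outside -1 to 1 is refused whole. A call with a gripper value outside its range is refused whole. The fingers move at their own pace and stop on an object; the grip force is fixed at half the most. Time passes only in rows, so rows that repeat a pose let the fingers close. It gives the time, the measured TCP pose, the force, the opening and the grip force at its end, in the units of the state.
- bot.get_obs(): the state, without advancing time (a new reading comes with each control period).
- bot.capture(name): name is "scene" or "top" or "wrist"; returns (picture, depth): 420x560x3 uint8, blue, green, red; 420x560 float32, mm along the optical axis (not along the pixel's ray), 0 where there is no reading.
- bot.camera_info(name): a dict with "fx", "fy", "cx", "cy" (pixels), "camera_from_world" (4x4, takes a point from world to camera coordinates); the wrist camera has in their place "hand_eye" (4x4, takes a point from camera to tool coordinates, whose origin is the TCP and whose axes are the flange's). Camera axes: x right, y down, z forward; pixel columns grow to the right and rows downward; lengths in mm; the calibration is good to about 2 mm. A picture is of the moment at which its call begins: read the wrist's pose just before it. camera_info takes no time and is no camera call.
- bot.close_job(): hands the job in; it is judged then, once.
The state is a dict: "time": time; "joint_positions": joint angles; "dq": joint speeds; "tau": joint torques, N m; "tool_pos": TCP position; "tcp_rot": TCP orientation; "contact_force": force on the tool from outside, world axes, zero at the start; "moment": the same for the moment, N m; "grip_width": finger opening in mm; "finger_force": force on a finger pad.
Only numpy, scipy, OpenCV 4.12 (cv2) and the standard library are available. Lean on these libraries where they do the work, as an engineer would, in place of code of your own. Each camera call takes 0.05 s, during which the arm holds its last target. There are 200 camera calls.

## Working session

There is one attempt and no reset: what is moved stays moved. The work goes in short steps, Python scripts to look and compute and a tool call to move; the robot and the scene stay as the last step left them, time stands still between calls to the robot, and variables do not carry over. Pictures are saved under pics/ and viewed, at most 10 in all, crops included, and the job is handed in when it is done.

Besides the shell and the picture viewer there is one more tool, called after ">>>" as name(argument=value, ...), one argument or row to a line, values as JSON. step_arm: Moves the arm, as the interface text tells. Shift numbers are shares of 100 mm and turn numbers shares of pi/4 rad, none past 1 either way. Its arguments: {"type":"object","properties":{"targets":{"type":"array"}},"required":["targets"]}

```bash
mkdir -p pics
cat > h.py <<'E'
import numpy as np, cv2
from plant import bot
def cap(n,f):
    im,d=bot.capture(n); cv2.imwrite(f'pics/{f}.png',im); np.save(f'pics/{f}.npy',d); return im,d
def world(n,d,us,vs,z=None):
    c=bot.camera_info(n); T=np.linalg.inv(np.array(c['camera_from_world']))
    us=np.asarray(us,float);vs=np.asarray(vs,float)
    r=np.stack([(us-c['cx'])/c['fx'],(vs-c['cy'])/c['fy'],np.ones_like(us)],-1)
    if z is None: p=r*d[vs.astype(int),us.astype(int)][...,None]; return p@T[:3,:3].T+T[:3,3]
    w=r@T[:3,:3].T; return T[:3,3]+w*((z-T[2,3])/w[...,2])[...,None]
E
python3 - <<'E'
from h import *
s=bot.get_obs();print(s['tool_pos'],s['tcp_rot'],s['contact_force'],bot.tips_ahead)
for n in('scene','top'):
    im,d=cap(n,n+'1'); hsv=cv2.cvtColor(im,cv2.COLOR_BGR2HSV)
    for c,(a,b) in dict(green=(45,80),blue=(100,125),red=(172,180)).items():
        m=cv2.inRange(hsv,(a,120,60),(b,255,255))
        k,l,st,ce=cv2.connectedComponentsWithStats(m)
        for i in range(1,k):
            if st[i,4]>40:
                v,u=np.where(l==i); ok=d[v,u]>0
                print(n,c,st[i],ce[i].round(),np.median(world(n,d,u[ok],v[ok]),0).round(1))
E
```

```text
[163.35947662 498.47578145 229.23124787] [-3.13998257e+00 -2.01283002e-04  2.82481003e+00] [ 0.03567933 -0.25155381 -0.13350066] 25.0
scene green [214 197  13  10  77] [220. 201.] [456.2 -53.2  58.5]
scene blue [267 217  50  29 225] [291. 231.] [676.4 -16.5 202.5]
scene blue [ 19 408  21  12 137] [ 31. 415.] [ 598.  -594.4   10.3]
top blue [275 148  65  11 223] [307. 153.] [675.8 -12.7 201.3]
```

```bash
cd pics; python3 -c "
import cv2,numpy as np
a=cv2.imread('top1.png');b=cv2.imread('scene1.png')
cv2.imwrite('both.png',cv2.resize(np.hstack([a,b]),(800,300),interpolation=cv2.INTER_AREA))"
```

```text
(no output)
```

View pics/top1.png

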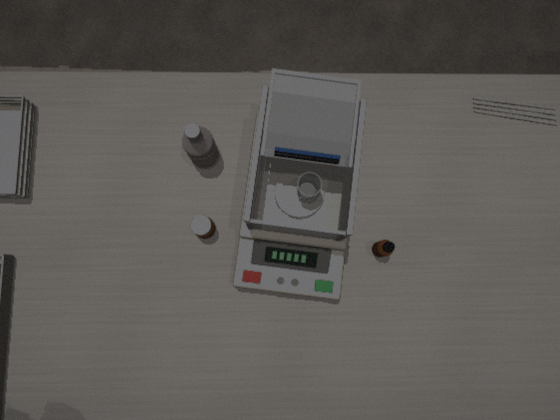

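View pics/scene1.png

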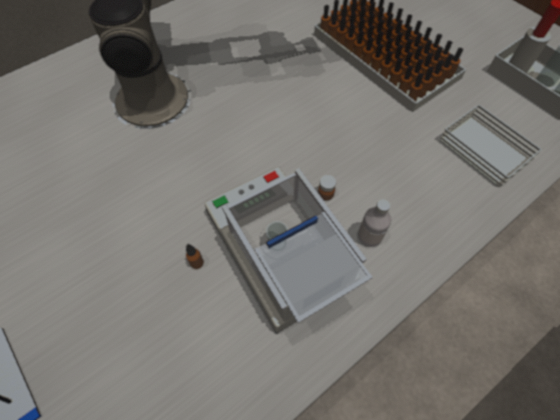

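The top view shows the open cover with its blue lip near (307,153), the green key near (324,286) and the red key near (251,277). The balance is turned slightly, the dropper is to the right of the shield at (384,248), and the jar and flask are on the left.

Run:
```python
from h import *
P={}
for n in('scene','top'):
    im=cv2.imread(f'pics/{n}1.png');d=np.load(f'pics/{n}1.npy');hsv=cv2.cvtColor(im,cv2.COLOR_BGR2HSV)
    box={'top':dict(g=(310,275,340,298),r=(238,265,266,290),b=(268,140,346,168)),'scene':dict(g=(208,190,234,212),r=(260,168,284,186),b=(260,210,325,252))}[n]
    for c,(x0,y0,x1,y1) in box.items():
        h=hsv[y0:y1,x0:x1]; 
        H=h[...,0].astype(int); hm=dict(g=(H>40)&(H<85),r=(H>165)|(H<10),b=(H>98)&(H<130))[c]
        v,u=np.where(hm&(h[...,1]>90)&(h[...,2]>40)); u=u+x0;v=v+y0
        z=202 if c=='b' else 57.5
        w=world(n,d,u,v,z)[:,:2]; r=cv2.minAreaRect(w.astype(np.float32))
        P[n,c]=np.array(r[0]); print(n,c,len(u),w.mean(0).round(1),np.round(r[0],1),np.round(r[1],1),round(r[2],1))
    y=P[n,'r']-P[n,'g']; print(n,'dist',np.linalg.norm(y),'yaw',np.arctan2(-y[0],y[1]))
```

```text
scene g 93 [455.4 -52.5] [455.5 -52.6] [30.7 18.6] 82.9
scene r 96 [473.9  86.1] [473.8  85.9] [32.3 20.6] 82.6
scene b 290 [676.8 -15. ] [676.8 -13.4] [107.6  11.6] 82.2
scene dist 139.75113516671257 yaw -0.13081993947970472
top g 178 [455.8 -52.9] [455.8 -53. ] [32.3 19.7] 82.5
top r 191 [474.5  84.7] [474.4  84.7] [33.3 20.9] 81.5
top b 249 [675.5 -12.8] [675.6 -12.7] [107.3   6.7] 82.3
top dist 139.02324143445745 yaw -0.13397261854153455
```

>>> step_arm(
  targets=[0, -0.5, -0.5, -0.5, 0, 0, -0.12, 0, -1, -1, -0.5, 0, 0, -0.235, 0, -1, -1, -0.5, 0, 0, -0.235, 0, -1, -1, -0.5, 0, 0, -0.235],
)

```text
time: 0.6
tool_pos: [228.1, 371.6, 280.3]
tcp_rot: [3.141, 0.0, 3.006]
contact_force: [-0.0, 1.3, 0.8]
grip_width: 56.4
finger_force: 0.0
```

>>> step_arm(
  targets=[0, -0.5, -0.3, 0, 0, 0, 0, 0, -1, -0.65, 0, 0, 0, 0, 0, -1, -0.65, 0, 0, 0, 0],
)

```text
time: 0.98
tool_pos: [320.2, 293.6, 279.3]
tcp_rot: [-3.141, -0.0, 3.004]
contact_force: [-0.5, 0.1, -0.3]
grip_width: 26.5
finger_force: 0.0
```

>>> step_arm(
  targets=[0, -0.5, -0.3, 0, 0, 0, 0, 0, -1, -0.65, 0, 0, 0, 0, 0, -1, -0.65, 0, 0, 0, 0],
)

```text
time: 1.35
tool_pos: [410.2, 216.7, 279.1]
tcp_rot: [-3.141, -0.001, 3.006]
contact_force: [-0.6, 0.3, -0.5]
grip_width: 0.7
finger_force: 0.0
```

>>> step_arm(
  targets=[0, -0.5, -0.3, 0, 0, 0, 0, 0, -1, -0.65, 0, 0, 0, 0, 0, -1, -0.65, 0, 0, 0, 0],
)

```text
time: 1.72
tool_pos: [500.4, 139.7, 278.8]
tcp_rot: [-3.142, -0.001, 3.007]
contact_force: [-0.1, -0.1, 0.7]
grip_width: 0.3
finger_force: 0.0
```

>>> step_arm(
  targets=[0, -0.5, -0.3, 0, 0, 0, 0, 0, -1, -0.65, 0, 0, 0, 0, 0, -1, -0.65, 0, 0, 0, 0, 0, -1, -0.65, 0, 0, 0, 0],
)

```text
time: 2.22
tool_pos: [588.7, 64.7, 279.4]
tcp_rot: [3.141, -0.002, 3.011]
contact_force: [-0.3, 0.2, -0.4]
grip_width: 0.3
finger_force: 0.0
```

>>> step_arm(
  targets=[0, -0.5, -0.3, 0, 0, 0, 0, 0, -1, -0.64, 0, 0, 0, 0, 0, -1, -0.64, 0, 0, 0, 0, 0, -1, -0.64, 0, 0, 0, 0],
)

```text
time: 2.72
tool_pos: [679.5, -12.0, 280.0]
tcp_rot: [3.141, -0.001, 3.011]
contact_force: [-0.4, 0.8, 1.6]
grip_width: 0.5
finger_force: 0.0
```

Run:
```python
from h import *
from scipy.spatial.transform import Rotation as Ro
s=bot.get_obs();print(s['tool_pos'],s['tcp_rot'])
im,d=cap('wrist','w1'); c=bot.camera_info('wrist'); T=np.eye(4);T[:3,:3]=Ro.from_euler('xyz',s['tcp_rot']).as_matrix();T[:3,3]=s['tool_pos']
M=T@np.array(c['hand_eye']);hsv=cv2.cvtColor(im,cv2.COLOR_BGR2HSV)
m=cv2.inRange(hsv,(98,90,40),(130,255,255));v,u=np.where((m>0)&(d>0))
r=np.stack([(u-c['cx'])/c['fx'],(v-c['cy'])/c['fy'],np.ones(len(u))],-1)*d[v,u][:,None]
w=r@M[:3,:3].T+M[:3,3]
b=(w-[615.6,-3.7,0])[:,:2]@np.array([[.9913,.1316],[-.1316,.9913]])
print(len(u),np.percentile(w,[2,50,98],0).round(1),np.percentile(b,[2,50,98],0).round(1))
t=w[:,2]>198;print(t.sum(),np.percentile(b[t],[2,50,98],0).round(1) if t.any() else '')
```

```text
[679.54925872 -12.0234514  279.96351705] [ 3.14074047e+00 -9.57867381e-04  3.01125613e+00]
1608 [[665.6 -63.9 196.5]
 [674.2 -10.4 202.9]
 [683.   38.2 204.5]] [[ 56.7 -53. ]
 [ 58.9   1.3]
 [ 62.7  50.2]]
1440 [[ 56.8 -53.1]
 [ 59.2   0.9]
 [ 62.8  50.1]]
```

View pics/w1.png

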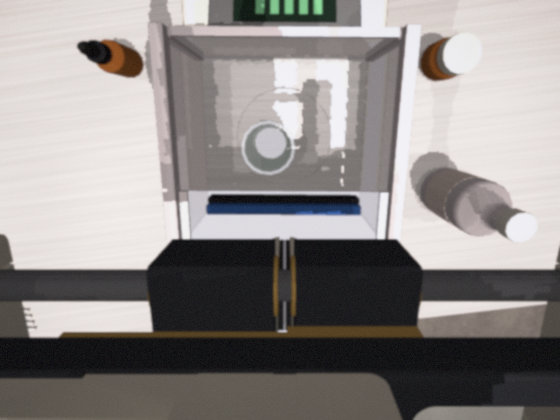

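The wrist view shows the blue lip and black strip at rows 195-213, just ahead of the closed fingers, with the beaker on the pan at (268,145). I'll check the fingertip extents before descending.

Run:
```python
from h import *
c=bot.camera_info('wrist');d=np.load('pics/w1.npy');H=np.array(c['hand_eye'])
for u,v in [(200,242),(200,250),(200,285),(200,325),(160,260),(410,260),(285,245),(285,300),(100,285),(240,242)]:
    z=d[v,u];p=H@[(u-c['cx'])/c['fx']*z,(v-c['cy'])/c['fy']*z,z,1];print(u,v,z,p[:3].round(1))
```

```text
200 242 89.84404 [ 36.7 -23.  -71.6]
200 250 85.58981 [ 36.3 -21.9 -76.1]
200 285 76.032814 [ 32.4 -19.6 -87.1]
200 325 79.09214 [ 22.  -20.3 -86.6]
160 260 78.47374 [ 36.8 -29.4 -83.4]
410 260 78.883804 [ 36.6  28.3 -83. ]
285 245 159.91751 [10.1 -0.5 -6.2]
285 300 83.46474 [ 25.3  -0.6 -81.2]
100 285 82.30209 [ 29.4 -45.2 -81.4]
240 242 89.82194 [ 36.7 -12.4 -71.6]
```

>>> step_arm(
  targets=[0, -0.19, 0, 0, 0, 0, 0, 0, -0.19, 0, 0.2, 0, 0, 0, 0, -0.19, 0, 0.4, 0, 0, 0, 0, -0.19, 0, 0.55, 0, 0, 0, 0, -0.19, 0, 0.66, 0, 0, 0, 0, -0.19, 0, 0.66, 0, 0, 0],
)

```text
time: 3.52
tool_pos: [698.7, -16.4, 213.5]
tcp_rot: [3.141, -0.001, 3.01]
contact_force: [0.1, -0.0, -0.3]
grip_width: 0.3
finger_force: 0.0
```

>>> step_arm(
  targets=[0, 0.02, 0, 0, 0, 0, 0, 0, 0.04, 0, 0, 0, 0, 0, 0, 0.06, 0, 0, 0, 0, 0, 0, 0.08, 0, 0, 0, 0, 0, 0, 0.1, 0, 0, 0, 0, 0, 0, 0.12, 0, 0, 0, 0, 0, 0, 0.14, 0, 0, 0, 0, 0, 0, 0.17, 0, 0, 0, 0, 0, 0, 0.2, 0, 0, 0, 0, 0, 0, 0.23, 0, 0, 0, 0, 0, 0, 0.26, 0, 0, 0, 0, 0, 0, 0.3, 0, 0, 0, 0, 0],
)

```text
time: 5.03
tool_pos: [669.2, -12.9, 213.9]
tcp_rot: [3.142, 0.0, 3.009]
contact_force: [0.7, 0.3, 0.4]
grip_width: 0.3
finger_force: 0.0
```

Run:
```python
from h import *
print(bot.get_obs()['contact_force'])
im,d=cap('wrist','w2')
cv2.imwrite('pics/w2c.png',im[130:300,120:440])
```

```text
[0.70035642 0.33624172 0.4438954 ]
```

View pics/w2c.png

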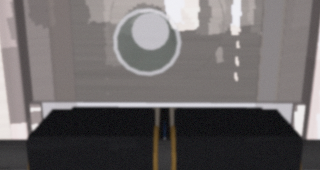

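Run:
```python
from h import *
c=bot.camera_info('wrist');H=np.array(c['hand_eye'])
for f,V,tz in(('w1',(190,197,213),(98,98,78)),('w2',(231,234,237),(32,32,32))):
  for v,t in zip(V,tz):
    r=H[:3,:3]@[(230-c['cx'])/c['fx'],(v-c['cy'])/c['fy'],1];k=(t-H[2,3])/r[2];print(f,v,(H[:3,3]+k*r).round(1))
im,d=cap('scene','s2');cv2.imwrite('pics/s2c.png',cv2.resize(im[150:350,180:400],None,fx=3,fy=3))
```

```text
w1 190 [ 13.9 -42.2  98. ]
w1 197 [  8.4 -42.4  98. ]
w1 213 [  1.5 -39.6  78. ]
w2 231 [  3.8 -32.4  32. ]
w2 234 [  2.  -32.5  32. ]
w2 237 [  0.1 -32.6  32. ]
```

View pics/s2c.png

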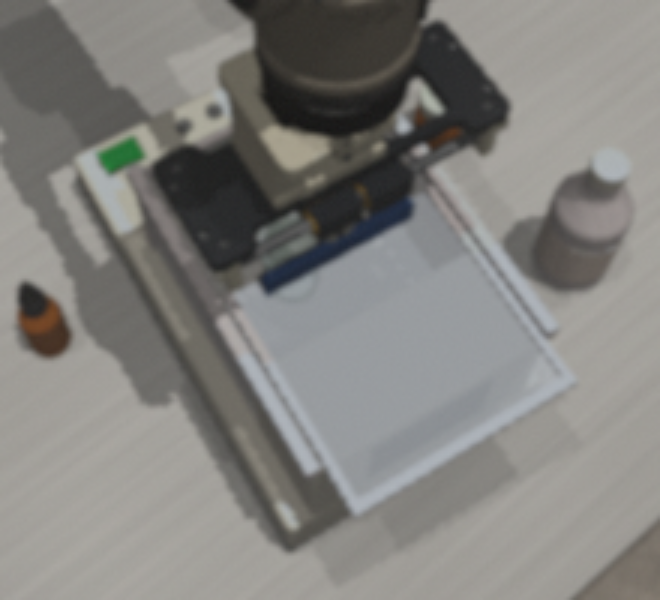

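Run:
```python
from h import *
im=cv2.imread('pics/s2.png');d=np.load('pics/s2.npy');h=cv2.cvtColor(im,cv2.COLOR_BGR2HSV)
v,u=np.where(cv2.inRange(h[200:260,255:330],(98,90,30),(130,255,255))>0);u+=255;v+=200
w=world('scene',d,u,v,202);b=(w[:,:2]-[615.6,-3.7])@np.array([[.9913,.1316],[-.1316,.9913]])
print(len(u),b.mean(0),np.percentile(b,[2,98],0))
w=world('scene',d,u,v);b=(w[:,:2]-[615.6,-3.7])@np.array([[.9913,.1316],[-.1316,.9913]]);print(np.median(b,0),np.median(w[:,2]))
c=bot.camera_info('scene')['camera_from_world'];c=np.array(c);i=bot.camera_info('scene')
s=bot.get_obs();x,y,z=s['tool_pos']
for dz in(0,-25):
    p=c@[x,y,z+dz,1];u=i['fx']*p[0]/p[2]+i['cx'];v=i['fy']*p[1]/p[2]+i['cy'];print('tool+',dz,((u-180)*3,(v-150)*3))
for U,V in[(292,222),(298,225),(290,226),(293,228),(300,214)]:
    w=world('scene',d,[U],[V])[0];print(U,V,w.round(1))
```

```text
253 [62.93068032 -2.16055581] [[ 57.80968769 -52.77008219]
 [ 67.6822068   49.38385266]]
[63.12082052 -3.97308367] 201.91865006330227
tool+ 0 (np.float64(330.4397857572295), np.float64(223.50847148794386))
tool+ -25 (np.float64(329.9159397144281), np.float64(241.35144945134965))
292 222 [701.9 -37.  302.5]
298 225 [680.5  -3.4 218. ]
290 226 [702.1 -41.2 293.7]
293 228 [677.3 -12.6 212.1]
300 214 [696.3 -15.3 296.7]
```

```bash
python3 -c "
import cv2
im=cv2.imread('pics/s2.png');cv2.imwrite('pics/s2z.png',cv2.resize(im[195:255,255:330],None,fx=9,fy=9,interpolation=cv2.INTER_CUBIC))"
```

```text
(no output)
```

View pics/s2z.png

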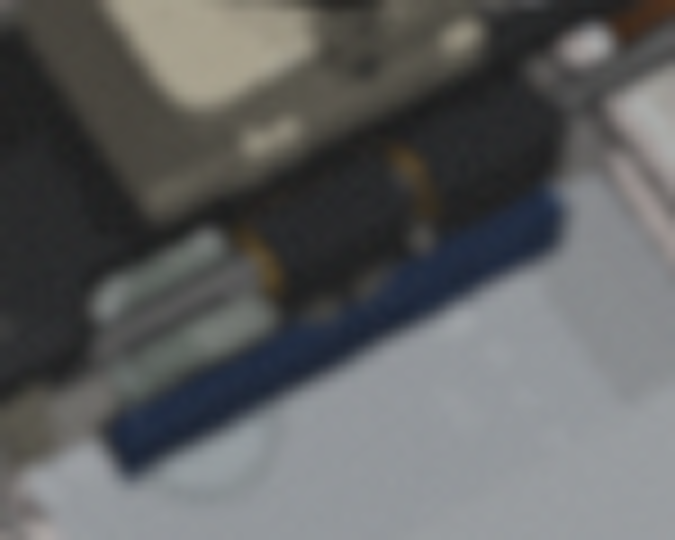

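Run:
```python
from h import *
c=bot.camera_info('wrist');H=np.array(c['hand_eye'])
d=np.load('pics/w1.npy')
for u in(276,281,285,290,294):
  o=[]
  for v in range(232,262,3):
    z=d[v,u];p=H@[(u-c['cx'])/c['fx']*z,(v-c['cy'])/c['fy']*z,z,1];o.append((v,*p[[0,2]].round(0)))
  print(u,[tuple(map(int,q)) for q in o])
# finger points seen by scene cam, in tool frame
from scipy.spatial.transform import Rotation as Ro
s=bot.get_obs();d=np.load('pics/s2.npy');R=Ro.from_euler('xyz',s['tcp_rot']).as_matrix()
v,u=np.mgrid[205:245,270:315];v=v.ravel();u=u.ravel()
p=(world('scene',d,u,v)-s['tool_pos'])@R
k=(d[v,u]>0)&(abs(p[:,1])<22)&(p[:,2]>-40)&(p[:,2]<30)
for q,a,b in sorted(zip(p[k].round(0).tolist(),u[k],v[k]),key=lambda t:-t[0][2])[::4]:print(q,a,b,end='; ')
```

```text
276 [(232, -19, 96), (235, -22, 97), (238, 11, 1), (241, 11, -4), (244, 11, -8), (247, 11, -11), (250, 11, -15), (253, 12, -19), (256, 34, -76), (259, 35, -78)]
281 [(232, -19, 97), (235, -22, 97), (238, -24, 95), (241, 10, 0), (244, 10, -4), (247, 10, -8), (250, 9, -11), (253, 10, -15), (256, 10, -18), (259, 10, -22)]
285 [(232, -20, 97), (235, -22, 97), (238, -25, 98), (241, 10, 0), (244, 9, -3), (247, 10, -8), (250, 10, -12), (253, 10, -16), (256, 10, -18), (259, 10, -22)]
290 [(232, -20, 97), (235, -22, 96), (238, 11, 0), (241, 12, -5), (244, 11, -7), (247, 11, -10), (250, 10, -11), (253, 10, -16), (256, 10, -18), (259, 10, -21)]
294 [(232, -20, 98), (235, -22, 98), (238, 11, 0), (241, 37, -72), (244, 36, -71), (247, 35, -71), (250, 34, -71), (253, 33, -71), (256, 35, -76), (259, 34, -77)]
[-9.0, 22.0, 30.0] 302 230; [-24.0, 17.0, 30.0] 304 237; [-24.0, 5.0, 30.0] 299 240; [-22.0, -6.0, 30.0] 293 242; [-26.0, -4.0, 30.0] 295 243; [-39.0, 14.0, 30.0] 307 244; [-19.0, 4.0, 29.0] 297 238; [-25.0, 11.0, 29.0] 302 239; [-34.0, 17.0, 29.0] 307 241; [-13.0, 22.0, 28.0] 303 231; [-10.0, 
[... 519 characters left out ...]
, 14.0] 302 227; [-5.0, 15.0, 13.0] 298 226; [-3.0, -13.0, 13.0] 285 232; [-8.0, -12.0, 13.0] 287 234; [-10.0, -13.0, 13.0] 287 235; [-6.0, 16.0, 12.0] 299 226; [-10.0, 14.0, 12.0] 299 228; [-10.0, 7.0, 12.0] 296 230; [-4.0, -20.0, 12.0] 282 234; [-8.0, 17.0, 11.0] 300 226; [-9.0, 16.0, 11.0] 300 227; [-7.0, -4.0, 11.0] 290 231; [-6.0, -15.0, 11.0] 285 233; [-3.0, -22.0, 11.0] 281 234; [-9.0, 12.0, 10.0] 298 228; [-4.0, -9.0, 10.0] 287 231; [-4.0, -18.0, 10.0] 283 233; [-9.0, -14.0, 10.0] 286 234; [-8.0, -9.0, 8.0] 288 232; [-9.0, -6.0, 1.0] 290 230; [-9.0, 3.0, -2.0] 294 227; [-10.0, -5.0, -4.0] 291 229; [-10.0, 9.0, -6.0] 297 225; [-11.0, 12.0, -8.0] 299 224; [-11.0, -16.0, -12.0] 286 230;
```

The closed fingertips are really only about 1–4 mm ahead of the TCP, not the 25 mm that `bot.tips_ahead` gives. The fingers passed over the lip and the cover hasn't moved. I'll go back behind the lip and descend further, relying on the measured value.

>>> step_arm(
  targets=[0, -0.1, 0, -0.04, 0, 0, 0, 0, -0.2, 0, -0.04, 0, 0, 0, 0, -0.3, 0, -0.04, 0, 0, 0, 0, -0.3, 0, 0.05, 0, 0, 0, 0, -0.3, 0, 0.12, 0, 0, 0, 0, -0.3, 0, 0.17, 0, 0, 0, 0, -0.3, 0, 0.2, 0, 0, 0, 0, -0.3, 0, 0.22, 0, 0, 0, 0, -0.3, 0, 0.22, 0, 0, 0],
)

```text
time: 6.25
tool_pos: [699.1, -16.9, 192.0]
tcp_rot: [3.142, 0.0, 3.009]
contact_force: [0.4, -0.1, 0.3]
grip_width: 0.8
finger_force: 0.0
```

>>> step_arm(
  targets=[0, 0.02, 0, 0, 0, 0, 0, 0, 0.04, 0, 0, 0, 0, 0, 0, 0.06, 0, 0, 0, 0, 0, 0, 0.08, 0, 0, 0, 0, 0, 0, 0.1, 0, 0, 0, 0, 0, 0, 0.12, 0, 0, 0, 0, 0, 0, 0.14, 0, 0, 0, 0, 0, 0, 0.16, 0, 0, 0, 0, 0, 0, 0.18, 0, 0, 0, 0, 0, 0, 0.2, 0, 0, 0, 0, 0],
)

```text
time: 7.5
tool_pos: [679.2, -14.2, 192.0]
tcp_rot: [3.141, 0.0, 3.009]
contact_force: [2.6, 0.7, 0.7]
grip_width: 0.4
finger_force: 0.8
```

>>> step_arm(
  targets=[0, 0.03, 0, 0, 0, 0, 0, 0, 0.06, 0, 0, 0, 0, 0, 0, 0.1, 0, 0, 0, 0, 0, 0, 0.14, 0, 0, 0, 0, 0, 0, 0.18, 0, 0, 0, 0, 0, 0, 0.22, 0, 0, 0, 0, 0, 0, 0.26, 0, 0, 0, 0, 0, 0, 0.3, 0, 0, 0, 0, 0, 0, 0.34, 0, 0, 0, 0, 0, 0, 0.38, 0, 0, 0, 0, 0, 0, 0.42, 0, 0, 0, 0, 0, 0, 0.46, 0, 0, 0, 0, 0, 0, 0.5, 0, 0, 0, 0, 0, 0, 0.54, 0, 0, 0, 0, 0, 0, 0.58, 0, 0, 0, 0, 0, 0, 0.62, 0, 0, 0, 0, 0, 0, 0.66, 0, 0, 0, 0, 0, 0, 0.7, 0, 0, 0, 0, 0, 0, 0.73, 0, 0, 0, 0, 0, 0, 0.76, 0, 0, 0, 0, 0],
)

```text
time: 10.0
tool_pos: [603.8, -4.2, 191.9]
tcp_rot: [3.142, 0.0, 3.009]
contact_force: [0.9, 0.2, -0.0]
grip_width: 0.6
finger_force: 0.8
```

>>> step_arm(
  targets=[0, 0.02, 0, 0, 0, 0, 0, 0, 0.04, 0, 0, 0, 0, 0, 0, 0.06, 0, 0, 0, 0, 0, 0, 0.08, 0, 0, 0, 0, 0, 0, 0.1, 0, 0, 0, 0, 0, 0, 0.12, 0, 0, 0, 0, 0, 0, 0.135, 0, 0, 0, 0, 0, 0, 0.15, 0, 0, 0, 0, 0, 0, 0.165, 0, 0, 0, 0, 0, 0, 0.18, 0, 0, 0, 0, 0],
)

```text
time: 11.25
tool_pos: [586.1, -1.8, 191.9]
tcp_rot: [3.141, 0.0, 3.009]
contact_force: [1.9, 1.0, 0.4]
grip_width: 0.4
finger_force: 0.8
```

>>> step_arm(
  targets=[0, 0.01, 0, 0, 0, 0, 0, 0, 0.02, 0, 0, 0, 0, 0, 0, 0.03, 0, 0, 0, 0, 0, 0, 0.04, 0, 0, 0, 0, 0, 0, 0.05, 0, 0, 0, 0, 0, 0, 0.06, 0, 0, 0, 0, 0],
)

```text
time: 12.0
tool_pos: [580.2, -1.0, 191.9]
tcp_rot: [3.141, 0.0, 3.009]
contact_force: [1.8, 0.9, -0.0]
grip_width: 0.3
finger_force: 0.8
```

>>> step_arm(
  targets=[0, 0.01, 0, 0, 0, 0, 0, 0, 0.02, 0, 0, 0, 0, 0],
)

```text
time: 12.25
tool_pos: [578.2, -0.8, 191.9]
tcp_rot: [3.142, 0.0, 3.009]
contact_force: [3.9, 1.1, -0.8]
grip_width: 0.0
finger_force: 2.0
```

>>> step_arm(
  targets=[0, 0.01, 0, 0, 0, 0, 0],
)

```text
time: 12.38
tool_pos: [578.2, -0.8, 192.0]
tcp_rot: [3.141, 0.003, 3.009]
contact_force: [7.8, 0.3, -4.6]
grip_width: 0.7
finger_force: 3.7
```

>>> step_arm(
  targets=[0, 0.005, 0, 0, 0, 0, 0, 0, -0.03, 0, 0, 0, 0, 0, 0, -0.1, 0, 0, 0, 0, 0, 0, -0.1, 0, -0.3, 0, 0, 0, 0, -0.1, 0, -0.6, 0, 0, 0, 0, -0.1, 0, -0.6, 0, 0, 0],
)

```text
time: 13.12
tool_pos: [588.3, -2.2, 254.2]
tcp_rot: [-3.142, 0.004, 3.009]
contact_force: [0.2, 0.1, -1.2]
grip_width: 0.3
finger_force: 0.0
```

Run:
```python
from h import *
from scipy.spatial.transform import Rotation as Ro
s=bot.get_obs();print(s['time'],s['tool_pos'],s['contact_force'])
im,d=cap('wrist','w3'); c=bot.camera_info('wrist'); T=np.eye(4);T[:3,:3]=Ro.from_euler('xyz',s['tcp_rot']).as_matrix();T[:3,3]=s['tool_pos']
M=T@np.array(c['hand_eye']);hsv=cv2.cvtColor(im,cv2.COLOR_BGR2HSV)
B=np.array([[.9913,.1316],[-.1316,.9913]])
for n,lo,hi in(('lip',(98,90,40),(130,255,255)),('key',(45,110,60),(80,255,255))):
    v,u=np.where((cv2.inRange(hsv,lo,hi)>0)&(d>0))
    if len(u)==0: print(n,0);continue
    w=(np.stack([(u-c['cx'])/c['fx'],(v-c['cy'])/c['fy'],np.ones(len(u))],-1)*d[v,u][:,None])@M[:3,:3].T+M[:3,3]
    k=w[:,2]>198 if n=='lip' else abs(w[:,2]-57)<6
    w=w[k];print(n,len(w),np.median(w,0).round(1),np.percentile((w[:,:2]-[615.6,-3.7])@B,[2,50,98],0).round(1))
```

```text
13.125 [588.30312683  -2.22819906 254.18411303] [ 0.18615303  0.09889314 -1.16360924]
lip 1866 [562.7   3.  203.1] [[-56.  -52.5]
 [-53.4  -0.1]
 [-49.9  50.6]]
key 733 [454.6 -53.1  58.9] [[-162.1  -85.4]
 [-153.2  -70. ]
 [-143.6  -54.9]]
```

View pics/w3.png

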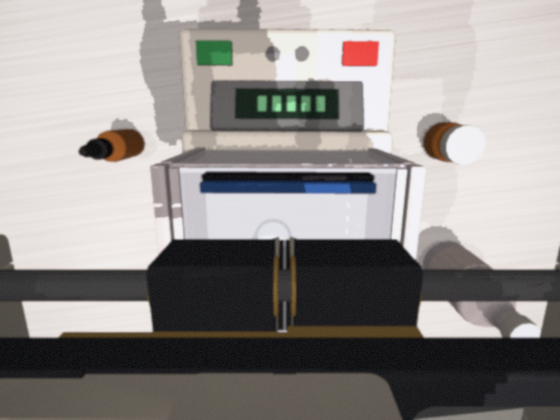

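The cover is shut: the lip is centred near balance x -52.5, against -51.5 expected. The beaker and bottles are undisturbed, and the green key is at (215,53). I'll move to above the tare key.

>>> step_arm(
  targets=[0, 0.5, -0.34, 0, 0, 0, 0, 0, 1, -0.68, 0, 0, 0, 0, 0, 1, -0.68, 0, 0, 0, 0, 0, 1, -0.68, 0, 0, 0, 0],
)

```text
time: 13.68
tool_pos: [479.2, -56.3, 251.4]
tcp_rot: [3.141, -0.0, 3.009]
contact_force: [-0.7, 0.1, 0.0]
grip_width: 0.4
finger_force: 0.0
```

>>> step_arm(
  targets=[0, 0.26, 0, 0, 0, 0, 0, 0, 0.26, 0, 0.4, 0, 0, 0, 0, 0.26, 0, 0.8, 0, 0, 0, 0, 0.26, 0, 1, 0, 0, 0, 0, 0.26, 0, 1, 0, 0, 0, 0, 0.26, 0, 1, 0, 0, 0],
)

```text
time: 14.42
tool_pos: [454.3, -52.7, 152.4]
tcp_rot: [-3.142, 0.001, 3.01]
contact_force: [0.6, 0.1, 0.1]
grip_width: 0.1
finger_force: 0.0
```

>>> step_arm(
  targets=[0, 0, 0, 0.35, 0, 0, 0, 0, 0, 0, 0.6, 0, 0, 0, 0, 0, 0, 0.75, 0, 0, 0, 0, 0, 0, 0.82, 0, 0, 0, 0, 0, 0, 0.85, 0, 0, 0, 0, 0, 0, 0.87, 0, 0, 0, 0, 0, 0, 0.87, 0, 0, 0],
)

```text
time: 15.3
tool_pos: [453.6, -52.8, 65.3]
tcp_rot: [-3.142, 0.001, 3.009]
contact_force: [0.2, -0.3, 0.8]
grip_width: 0.6
finger_force: 0.0
```

>>> step_arm(
  targets=[0, 0, 0, 0.01, 0, 0, 0, 0, 0, 0, 0.02, 0, 0, 0, 0, 0, 0, 0.03, 0, 0, 0, 0, 0, 0, 0.04, 0, 0, 0],
)

```text
time: 15.8
tool_pos: [453.3, -52.8, 60.8]
tcp_rot: [3.141, -0.0, 3.009]
contact_force: [-1.9, 0.6, 1.4]
grip_width: 0.5
finger_force: 0.7
```

>>> step_arm(
  targets=[0, 0, 0, 0.01, 0, 0, 0, 0, 0, 0, 0.02, 0, 0, 0],
)

```text
time: 16.05
tool_pos: [453.3, -52.8, 58.9]
tcp_rot: [3.142, 0.0, 3.009]
contact_force: [-1.7, 1.2, 2.5]
grip_width: 0.5
finger_force: 1.2
```

>>> step_arm(
  targets=[0, 0, 0, 0.01, 0, 0, 0, 0, 0, 0, 0.02, 0, 0, 0],
)

```text
time: 16.3
tool_pos: [453.3, -52.8, 56.9]
tcp_rot: [3.142, 0.0, 3.009]
contact_force: [-1.2, 0.4, 4.0]
grip_width: 0.4
finger_force: 2.4
```

>>> step_arm(
  targets=[0, 0, 0, 0.01, 0, 0, 0],
)

```text
time: 16.42
tool_pos: [453.4, -52.8, 56.6]
tcp_rot: [-3.142, 0.0, 3.009]
contact_force: [-5.3, 1.2, 20.1]
grip_width: 0.1
finger_force: 9.9
```

>>> step_arm(
  targets=[0, 0, 0, 0.01, 0, 0, 0, 0, 0, 0, 0.01, 0, 0, 0],
)

```text
time: 16.68
tool_pos: [453.4, -52.8, 56.6]
tcp_rot: [-3.141, 0.001, 3.01]
contact_force: [-6.3, 2.2, 23.0]
grip_width: 0.8
finger_force: 11.5
```

The key is fully down: it stalled at 23 N. Releasing.

>>> step_arm(
  targets=[0, 0, 0, -0.03, 0, 0, 0, 0, 0, 0, -0.06, 0, 0, 0, 0, 0, 0, -0.2, 0, 0, 0, 0, 0, 0, -0.5, 0, 0, 0, 0, 0, 0, -1, 0, 0, 0, 0, 0, 0, -1, 0, 0, 0, 0, 0, 0, -1, 0, 0, 0],
)

```text
time: 17.55
tool_pos: [453.0, -52.7, 154.9]
tcp_rot: [3.141, -0.0, 3.009]
contact_force: [-0.2, -0.1, -0.8]
grip_width: 0.4
finger_force: 0.0
```

>>> step_arm(
  targets=[0, 0, 0, -0.5, 0, 0, 0, 0, 0, 0.5, -1, 0, 0, 0, 0, 0, 1, -1, 0, 0, 0, 0, 0, 1, -1, 0, 0, 0, 0, 0, 1, -1, 0, 0, 0],
)

```text
time: 18.18
tool_pos: [465.8, 46.2, 253.5]
tcp_rot: [-3.141, -0.003, 3.01]
contact_force: [-0.1, 0.0, -0.2]
grip_width: 0.3
finger_force: 0.0
```

Run:
```python
from h import *
s=bot.get_obs();print(s['time'],s['tool_pos'],s['contact_force'])
im,d=cap('scene','s4')
cv2.imwrite('pics/s4c.png',cv2.resize(im[150:350,180:400],None,fx=2.5,fy=2.5))
h=cv2.cvtColor(im,cv2.COLOR_BGR2HSV)
for n,(x0,y0,x1,y1),lo,hi,z in(('lip',(200,160,340,260),(98,90,30),(130,255,255),202),('key',(200,185,240,215),(45,100,50),(85,255,255),57.5)):
    v,u=np.where(cv2.inRange(h[y0:y1,x0:x1],lo,hi)>0)
    if len(u): 
        w=world('scene',d,u+x0,v+y0,z);print(n,len(u),((w[:,:2]-[615.6,-3.7])@np.array([[.9913,.1316],[-.1316,.9913]])).mean(0), np.median(world('scene',d,u+x0,v+y0)[:,2]))
```

```text
18.175 [465.7961853   46.20447333 253.54125726] [-0.050432    0.01609632 -0.19826772]
lip 286 [-48.84875426  -2.73888845] 201.18440233512598
key 82 [-151.94211185  -69.92738996] 58.6743997862543
```

View pics/s4c.png

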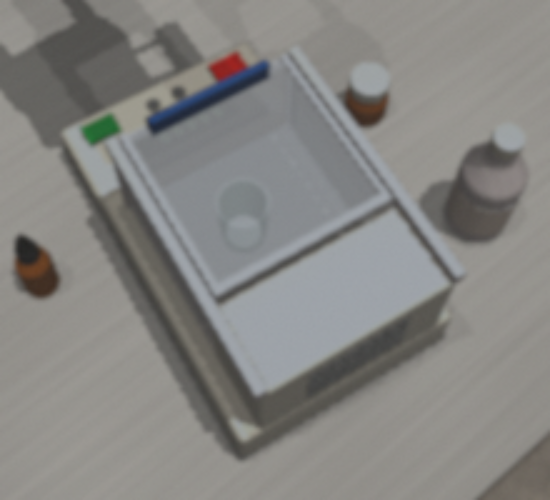

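The picture shows the cover shut at the front with the lip near (208,97), the green key back up at (100,130), and the beaker and all bottles still standing. Handing in.

```bash
python3 -c "
from plant import bot
print(bot.close_job())"
```

```text
the job is handed in; nothing more can be done
None
```

The cover is fully shut, the tare key was then pressed right down and came back up, and the job is handed in; my first pull passed above the lip without touching it, because the closed fingertips sit about 3 mm ahead of the TCP rather than the 25 mm `bot.tips_ahead` gives, so I used the measured value.

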